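# Cock the target thrower

### The job

Cock the small target thrower on the bench: take its arm by the upright handle, lift it over the catch as you draw it back against its spring, lower it so that its hook is behind the catch, and ease it forward slowly, a few centimetres a second at most, until the hair-trigger catch carries the whole pull. Only then let go, and leave it cocked; the arm must not fly and the catch must not be tripped, and leave the other things where they are.

Things in the scene. Friction and masses are not known exactly. Their poses are not given: they have to be found in the camera images.
- thrower: the small target thrower: plywood board 340 x 300 x 18 mm fixed to the bench, with a steel pivot post, a swinging aluminium arm and a small steel catch. Origin: centre of the board's underside; x, y along its 340 and 300 mm sides, z up. The pivot post's axis is at x = 75, y = 30 mm; a rubber bumper post (23 mm across, 78 mm high) stands beside the resting arm.
- pivot (a point): point on the pivot post's axis, 60 mm above the bench; it does not move.
- handle (a point): middle of the handle, a plain black upright round peg 16 mm across and 46 mm tall standing on the arm 140 mm from the pivot axis; the arm's flat top (20 mm wide) is 24 mm below this point, the peg's top 22 mm above it. With the arm down this point is 96 mm above the bench. Its frame turns with the arm, x pointing outward from the pivot.
- hook (a point): centre of the lower end of the hook, a square steel finger, 10 mm along the swing and 12 mm across, turned down from the arm's outer end, 190 mm from the pivot axis; it reaches 24 mm below the arm's underside, to 36 mm above the bench with the arm down.
- swing (a joint): swing of the arm about the upright pivot, rad: 0 at rest against the bumper, growing anticlockwise seen from above as it is drawn back; stop at 1.32. A spring always pulls it back to rest: about 4 N at the handle at rest, about 8 N when drawn to 1.1. Let go, it flies back.
- lift (a joint): height of the whole arm on its pivot post, m: 0 down, up to 0.022. Weight and a light spring keep it down; lifting takes about 4 to 7 N.
- catch_place (a point): fixed point: where the top of the catch pin stands at mid adjustment, 48 mm above the bench. The catch is an upright steel pin, 10 mm across, on a small swinging strut on a steel bed. It stands in the hook's path, the lowered hook overlapping it by 12 mm: lift the arm 15 to 19 mm to carry the hook over it. Lowered beyond it, the hook bears back on the pin.
- catch (a joint): swing of the catch pin's strut, rad: 0 shut, growing as the pin swings aside. Hair trigger: a light spring keeps it shut under the arm's own pull, but some 4 to 7 N more pushed at the handle, or the arm falling on it, throws it aside. It gives 4 mm as it takes the load. It is adjustable: hooked, swing is anywhere from 1.05 to 1.15: find it by feel; above 1.18 the hook is clear.
- targets: stack of three mini clay targets, 60 mm across and 48 mm high in all; loose bystander; origin under its middle
- screwdriver: screwdriver, 180 mm, lying; loose bystander
- oil: small oil bottle, 44 mm across, 100 mm high; loose bystander; origin under its middle
- wrench: steel wrench, 190 mm, lying; loose bystander
- hammer: hammer, 280 mm, lying; loose bystander
- mug: white mug, 80 mm across, 90 mm high; loose bystander
- can: paint can, 80 mm across, 110 mm high; loose bystander

How it is judged:
By the outcome, as a careful person would: the job done as asked, in the order asked, and still so for the second after the job is handed in, with the robot touching nothing.
It also fails if it takes over 64 s, if anything falls off the work surface, if the arm or the gripper's body presses on something with over 40 N, if the wrist force passes 120 N, or if a joint passes its speed limit or range.

### The arm

A 6-joint arm with a two-finger parallel gripper is mounted at the origin on the work surface. World frame = base frame: x ahead of the robot, y to its left, z up, the work surface at z = 0. Lengths are in mm, angles in rad, forces in N, time in s.
With the tool pointing down it reaches from about 300 to 875 mm from the base axis. Payload 4.2 kg.
Tool frame: the origin (TCP) lies between the finger pads; the fingertips stand 14 mm ahead of it and the grasp point (between the pads) lies 5 mm behind it; z points along the fingers, y is the direction in which the jaws open and shut (so a half turn about z gives the same grasp; the last joint's range is limited). The gripper opens to 85 mm and grips with 20 to 120 N. Pads are 22 mm wide; open, the fingers measure 114 mm over their backs; the gripper's body (76 mm by 85 mm) begins 54 mm behind the grasp point. The pads swing forward as they close: fully open they stand 13 mm farther back than shut.
Start: joints at [1.098, 0.32, 1.565, -0, 1.257, -0.02], TCP at [251.557, 517.068, 245.338] pointing down, gripper open.
Joint ranges: [-3.11, 3.11], [-0.84, 2.01], [0.21, 2.61], [-1.34, 4.49], [0.05, 2.63], [-2.56, 2.56]. Speed limits (rad/s): [2.57, 2.57, 3.14, 3.14, 3.14, 3.14].

### API

Orientations are given as a unit quaternion [w, x, y, z].
In Python, from workcell import r gives the robot as it stands. Calls block until the motion is done:
- r.reach(position, orientation): joint-space move of the TCP to a pose.
- r.move_l(position, max_speed=150, rot=None): straight line of the TCP; rot=None keeps the orientation; max_speed is the mean speed in mm/s.
- r.move_j(angles): joint-space move.
- r.set_gripper(opening, grip_force=None): finger opening in mm; grip_force is the grip in N (None keeps the last); returns when the fingers have stopped.
- r.hold(seconds).
- r.inverse_kinematics(position, orientation): joint angles nearest the present ones, or None.
- r.snapshot(name): name is "scene" or "top" or "wrist"; returns (picture, depth): 480x640x3 uint8, blue, green, red; 480x640 float32, mm along the optical axis (not along the pixel's ray), 0 where there is no reading.
- r.get_calibration(name): a dict with "fov_y" (degrees; the focal length in pixels is half the picture's height over the tangent of half this angle, whatever the lens; pixels are square), "cx", "cy" (the principal point, pixels), "view" (4x4, takes a point from world to camera coordinates); the wrist camera has in their place "T_tool_cam" (4x4, takes a point from camera to tool coordinates, whose origin is the TCP and whose axes are the flange's). Camera axes: x right, y up, looking along -z (the intrinsics and any distortion apply to the point x, -y, -z); pixel columns grow to the right and rows downward; lengths in mm; the calibration is good to about 2 mm. The wrist camera is an equidistant fisheye: a pixel r from the principal point sees the ray r / f radians off the axis. A picture is of the moment at which its call begins: read the wrist's pose just before it. get_calibration takes no time and is no camera call.
A pose or a line that the arm cannot do raises r.PlanningError and nothing moves.
- r.job_done(): hands the job in, once; it reports no verdict.
Readings, each from a call of its own:
- r.current_time_s(): time.
- r.current_qpos(): joint angles.
- r.current_dq(): joint speeds.
- r.current_effort(): joint torques, N m.
- r.current_tcp_pos(): TCP position.
- r.current_tool_rot(): TCP orientation.
- r.current_wrist_force(): force on the tool from outside, world axes, zero at the start.
- r.current_torque(): the same for the moment, N m.
- r.current_width(): finger opening in mm.
Only numpy, scipy, OpenCV 4.12 (cv2) and the standard library are available. Lean on these libraries where they do the work, as an engineer would, in place of code of your own. Each camera call takes 0.05 s, during which the arm holds its last target. There are 200 camera calls.

## Working session

There is one attempt and no reset: what is moved stays moved. The work goes in short steps, each a Python script; the robot and the scene stay as the last script left them, time stands still between calls to the robot, and variables do not carry over. Pictures are saved under pics/ and viewed, about 8 in all and at most 12, crops included, and the job is handed in when it is done.

```bash
ls; mkdir -p pics
python3 - <<'E'
from workcell import r
import cv2,numpy as np
for n in("scene","top"):
    p,d=r.snapshot(n); cv2.imwrite(f"pics/{n}0.png",p); np.save(f"{n}0.npy",d)
    print(n,r.get_calibration(n))
print(r.get_calibration("wrist"))
print(r.current_time_s(),r.current_tool_rot(),r.current_wrist_force())
E
```

```text
pics
scene {'fov_y': 54.494167343029346, 'cx': 316.9035946975807, 'cy': 240.16461453975612, 'view': array([[ 5.40033195e-01,  8.41600395e-01,  8.53950744e-03,
        -3.32755848e+02],
       [-6.91266859e-01,  4.37734436e-01,  5.74924947e-01,
         3.06994969e+02],
       [ 4.80119026e-01, -3.16381634e-01,  8.18161587e-01,
        -1.56381832e+03],
       [ 0.00000000e+00,  0.00000000e+00,  0.00000000e+00,
         1.00000000e+00]])}
top {'fov_y': 47.706952425660795, 'cx': 314.9145949228409, 'cy': 229.28597848572932, 'view': array([[ 1.48875567e-02, -9.99879364e-01,  4.42928053e-03,
         2.18461563e+01],
       [ 9.76980074e-01,  1.54891219e-02,  2.12767531e-01,
        -5.55387171e+02],
       [-2.12810469e-01,  1.15973013e-03,  9.77092810e-01,
        -1.61825671e+03],
       [ 0.00000000e+00,  0.00000000e+00,  0.00000000e+00,
         1.00000000e+00]])}
{'fov_y': 65.70646984690485, 'cx': 322.435040540153, 'cy': 241.52864216142214, 'T_tool_cam': array([[ 6.90383356e-04,  9.59628281e-01,  2.81270485e-01,
         7.15590491e+01],
       [ 9.99998496e-01, -2.14956659e-04, -1.72113269e-03,
         1.41463213e+00],
       [-1.59118664e-03,  2.81271251e-01, -9.59626986e-01,
        -1.29709260e+02],
       [ 0.00000000e+00,  0.00000000e+00,  0.00000000e+00,
         1.00000000e+00]])}
0.1 [-1.90113364e-04  2.24478021e-01  9.74478828e-01 -7.72126186e-04] [-0.83212935  0.14181252  0.11777722]
```

View pics/top0.png

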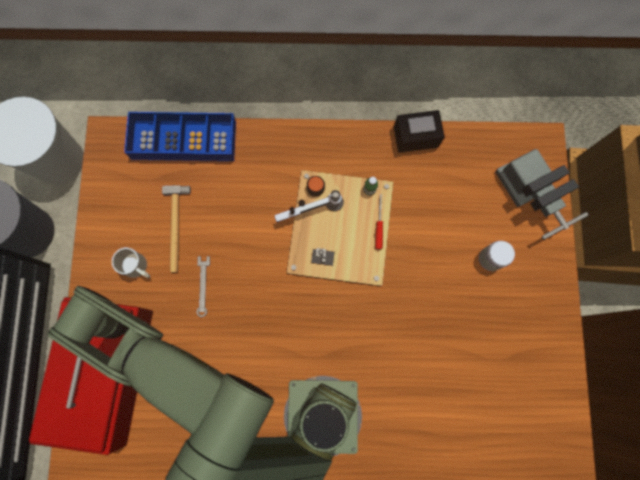

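View pics/scene0.png

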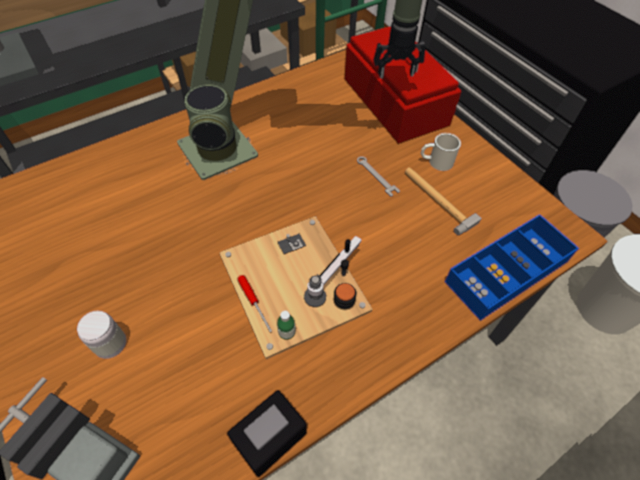

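The top view shows the board with its corners at about (304,173), (393,181), (381,284) and (289,275), and the pivot at (336,200). The arm points to (278,219), the handle and bumper are near (292,210) and (302,203), and the catch is at (323,256). The bystanders stand clear. Next I'll localise coarsely and take a closer look with the wrist camera.

```bash
cat > h.py <<'E'
import numpy as np,cv2
from workcell import r
from scipy.spatial.transform import Rotation as R
def ray(name,u,v):
    c=r.get_calibration(name); f=240/np.tan(np.radians(c["fov_y"]/2)); V=np.array(c["view"])
    d=np.array([(u-c["cx"])/f,-(v-c["cy"])/f,-1]); return -V[:3,:3].T@V[:3,3], V[:3,:3].T@d
def wray(pos,q,u,v):
    c=r.get_calibration("wrist"); f=240/np.tan(np.radians(c["fov_y"]/2)); T=np.array(c["T_tool_cam"])
    a=np.array([u-c["cx"],v-c["cy"]]); n=np.hypot(*a)+1e-9; t=n/f
    d=np.array([np.sin(t)*a[0]/n,-np.sin(t)*a[1]/n,-np.cos(t)])
    M=R.from_quat(q,scalar_first=True).as_matrix()
    return np.array(pos)+M@T[:3,3], M@T[:3,:3]@d
def onz(o_d,z):
    o,d=o_d; return o+d*(z-o[2])/d[2]
def down(psi): # tool x axis at world angle psi, z down
    return [0,np.cos(psi/2),np.sin(psi/2),0]
E
python3 - <<'E'
from h import *
C=np.array([onz(ray("top",*p),18)[:2] for p in [(304,173),(393,181),(381,284),(289,275)]]);print(C,C.mean(0))
c=C.mean(0); x=(C[0]+C[1]-C[2]-C[3]); a=np.arctan2(x[1],x[0]); print("ang",a)
ca,sa=np.cos(a),np.sin(a); piv=c+np.array([[ca,-sa],[sa,ca]])@[75,30]; print("piv",piv)
tip=onz(ray("top",277,219),72)[:2]; print("tip",tip,np.linalg.norm(tip-piv))
th=np.arctan2(*(tip-piv)[::-1]); h=piv+140*np.array([np.cos(th),np.sin(th)]); print(th,h)
psi=th
print(r.inverse_kinematics([h[0],h[1],300],down(psi)))
for k in(1.1,1.3):
    e=piv+140*np.array([np.cos(th+k),np.sin(th+k)]); print(e,r.inverse_kinematics([*e,100],down(psi+k)))
# look: camera at tool +x 71, tilted; place TCP so the view centre covers pivot..catch
look=[h[0]-20,h[1]-40,290]
r.reach(look,down(psi)); r.hold(.3)
p,q=r.current_tcp_pos(),r.current_tool_rot(); im,d=r.snapshot("wrist"); cv2.imwrite("pics/w1.png",im); np.savez("w1.npz",p=p,q=q,d=d)
print(p,q,r.current_time_s(),r.current_qpos())
E
```

```text
[[ 750.30649964   68.50093928]
 [ 727.91915125 -219.86117984]
 [ 393.54793932 -177.34567175]
 [ 417.19747032  108.80557797]] [572.24276513 -54.97508358]
ang -0.12344786339742969
piv [650.36605067 -34.43847587]
tip [582.8800658  147.63851177] 194.18132655759584
1.9257437477246038 [601.71030169  96.83459102]
[ 1.40693589e-01  3.48163093e-01  1.38503484e+00 -4.44089210e-16
  1.40839472e+00 -2.14253832e-01]
[511.30446826 -18.25588349] [-5.81684269e-02  3.62898612e-01  1.91234819e+00 -4.44089210e-16
  8.66345852e-01 -1.51311585e+00]
[510.86145669 -46.20572945] [-1.12622619e-01  3.64643013e-01  1.90938592e+00 -4.44089210e-16
  8.67563724e-01 -1.76757004e+00]
[581.65325794  57.32764184 289.98561498] [-2.68995872e-05  5.70827342e-01  8.21070122e-01  2.65664387e-06] 2.4917 [ 7.83842540e-02  3.11192607e-01  1.46428713e+00  5.17233908e-06
  1.36624377e+00 -2.77261818e-01]
```

View pics/w1.png

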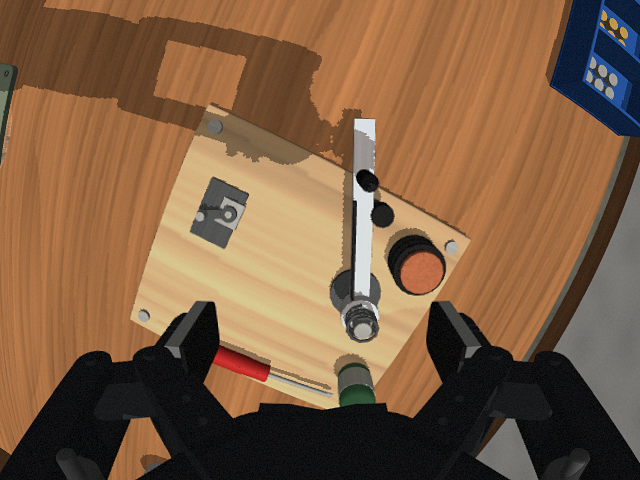

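The wrist view shows the arm running from the pivot top at (362,328) to its outer end at (365,119). The handle is near (367,181), the bumper at (382,214), and the catch at (228,213). I'll zoom in on the handle.

Run:
```python
from h import *
im=cv2.imread("pics/w1.png"); c1=cv2.resize(im[105:245,320:420],None,fx=5,fy=4.2*5/4.2,interpolation=cv2.INTER_CUBIC)[:600]
c2=cv2.resize(im[165:260,180:260],None,fx=3.5,fy=3.5,interpolation=cv2.INTER_CUBIC)
o=np.zeros((600,790,3),np.uint8); o[:,:500]=c1[:600]; o[:c2.shape[0],505:505+c2.shape[1]]=c2; cv2.imwrite("pics/c1.png",o)
w=np.load("w1.npz"); d=w["d"]
W=lambda u,v,z:onz(wray(w["p"],w["q"],u,v),z).round(1)
print("cam",wray(w["p"],w["q"],0,0)[0])
print(W(365,120,72),W(371,183,118),W(363,327,118),d[183,371],d[328,362],d[213,382])
```

```text
cam [557.44678475 125.75985348 419.69601788]
[589.1 153.9  72. ] [608.2 103.9 118. ] [652.5 -21.1 118. ] 299.30878 343.69162 345.14432
```

View pics/c1.png

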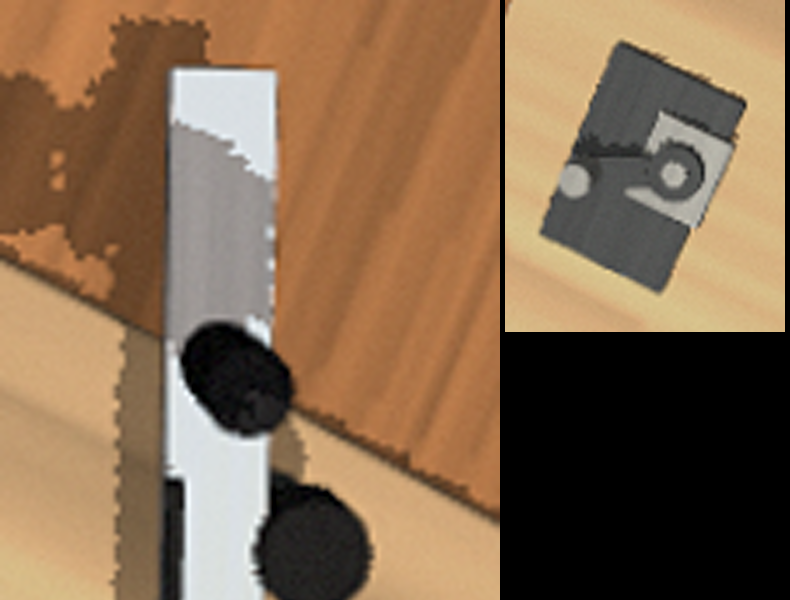

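Run:
```python
from h import *
w=np.load("w1.npz")
W=lambda u,v,z:onz(wray(w["p"],w["q"],u,v),z)[:2]
top,base=W(368.6,182.6,118),W(364.6,177.6,72); a,b=W(364.6,119,72),W(363.2,213,72)
th=np.arctan2(*(a-b)[::-1]); u=np.array([np.cos(th),np.sin(th)])
print("handle",top,base,"arm",a,b,th)
for h in(top,base): print("piv",h-140*u,np.linalg.norm(a-h))
C=np.array([W(*p,18) for p in [(468,240),(212,105),(132,319)]]); print("corners",C,np.linalg.norm(C[0]-C[1]),np.linalg.norm(C[1]-C[2]))
ax=C[0]-C[1]; ang=np.arctan2(ax[1],ax[0]); m=(C[0]+C[2])/2
print("board",ang,m, m+np.array([[np.cos(ang),-np.sin(ang)],[np.sin(ang),np.cos(ang)]])@[75,30])
pin=W(180+(675-505)/3.5,165+174/3.5,48); print("pin",pin)
```

```text
handle [606.22970965 103.51989657] [608.36512318 103.18722315] arm [588.40985235 154.68801546] [619.74343218  70.97668665] 1.9289576569994944
piv [655.30710634 -27.59611746] 54.18231912061019
piv [657.44251988 -27.92879087] 55.23173401715895
corners [[ 759.73827724   77.85512744]
 [ 431.48589497  119.27176326]
 [ 395.93920272 -175.67014647]] 330.8548989912858 297.0762485317499
board -0.1255099250863143 [577.83873998 -48.90750951] [656.00420715 -28.53204038]
pin [493.50402343  17.21450311]
```

Handle at about (607,103), pivot at about (656,-28), arm angle 1.928 rad; two independent estimates agree. I'll grasp the handle.

```bash
cat >> h.py <<'E'
PIV=np.array([656.,-28.]); TH=1.928
def pose(s,z,rad=140.,dt=0.):
    a=TH+s; return [PIV[0]+rad*np.cos(a)-dt*np.sin(a),PIV[1]+rad*np.sin(a)+dt*np.cos(a),z]
def force(s,n=5):
    F=[]
    for _ in range(n): F.append(r.current_wrist_force()); r.hold(.02)
    F=np.mean(F,0); a=TH+s
    return np.array([F[0]*np.cos(a)+F[1]*np.sin(a),-F[0]*np.sin(a)+F[1]*np.cos(a),F[2]])  # radial, tangential(+drawn), z
E
python3 - <<'E'
from h import *
s=.01
r.reach(pose(s,190),down(TH+s)); r.set_gripper(50,40)
r.move_l(pose(s,100),80); r.hold(.2)
print("tare",force(s),r.current_tcp_pos(),pose(s,100))
im,d=r.snapshot("wrist"); cv2.imwrite("pics/w2.png",im)
r.set_gripper(5,40); r.hold(.2)
print("grip",force(s),r.current_width(),r.current_tcp_pos(),r.current_time_s())
im,d=r.snapshot("wrist"); cv2.imwrite("pics/w3.png",im)
E
python3 -c "
import cv2,numpy as np
a=cv2.imread('pics/w2.png');b=cv2.imread('pics/w3.png');cv2.imwrite('pics/c2.png',np.hstack([a[150:480,140:500],b[150:480,140:500]]))"
```

```text
tare [-0.54777993 -0.24014312 -0.23047095] [605.85993654 102.68862795 100.32471371] [np.float64(605.7390298546435), np.float64(102.66688517006739), 100]
grip [ 0.38615054 -0.1872732   0.60251558] 14.95052303146219 [605.74708408 102.71858381 100.02255612] 5.75
```

View pics/c2.png

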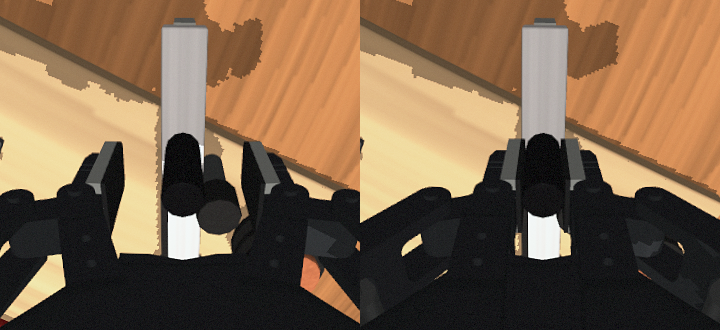

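The picture shows the peg held centrally between the pads, at width 15. Now I'll lift and draw back, watching the forces.

```bash
cat > draw.py <<'E'
from h import *
import json
tare=np.array([-.55,-.24,-.23]); s=.01; rad=140.
for dz in (6,12,17):
    r.move_l(pose(s,100+dz),40); print("lift",dz,(force(s,3)-tare).round(1))
while s<.85:
    s+=.07; r.move_l(pose(s,117,rad),60,rot=down(TH+s)); f=force(s,2)-tare
    print(round(s,2),f.round(1),round(rad,2))
    if np.linalg.norm(f)>30: print("STOP");break
    if abs(f[0])>4: rad+=np.clip(.1*f[0],-.6,.6)
print(r.current_tcp_pos(),pose(s,117,rad),r.current_width(),r.current_time_s()); json.dump([s,rad],open("st.json","w"))
im,d=r.snapshot("wrist"); cv2.imwrite("pics/w4.png",im)
E
python3 draw.py
```

```text
lift 6 [-2.7 -0.6 -4.6]
lift 12 [-4.1  0.1 -5.2]
lift 17 [-4.8 -0.3 -5.7]
0.08 [-4.4 -3.2 -5.5] 140.0
0.15 [-2.6 -2.8 -5.7] 139.56
0.22 [-1.8 -4.1 -5.2] 139.56
0.29 [-0.7 -4.4 -5.3] 139.56
0.36 [ 0.4 -4.5 -5.2] 139.56
0.43 [ 1.1 -5.1 -5.3] 139.56
0.5 [ 1.6 -4.7 -5.8] 139.56
0.57 [ 1.8 -4.9 -5.4] 139.56
0.64 [ 1.9 -5.5 -5.5] 139.56
0.71 [ 1.9 -5.4 -5. ] 139.56
0.78 [ 1.3 -6.4 -5.4] 139.56
0.85 [ 1.6 -6.7 -5.8] 139.56
[524.60247526  22.62580421 116.65873416] [np.float64(525.559187917802), np.float64(21.634043970969444), 117] 15.0177243745911 11.025
```

Forces match the expected spring. I'll carry on over the catch, with a guard, then lower.

```bash
cat > over.py <<'E'
from h import *
import json
tare=np.array([-.55,-.24,-.23]); s,rad=json.load(open("st.json")); ok=True
def sw():
    p=r.current_tcp_pos()[:2]-PIV; return round(float(np.arctan2(p[1],p[0])-TH)%6.2832,3),np.hypot(*p).round(1)
while s<1.235:
    s+=.04; r.move_l(pose(s,117.5,rad),40,rot=down(TH+s)); f=force(s,2)-tare
    print(round(s,2),f.round(1),round(rad,2),sw())
    if f[1]<-12 or f[2]>0: print("STOP");ok=False;break
    if abs(f[0])>4: rad+=np.clip(.1*f[0],-.6,.6)
if ok:
    for z in (112,107,103,100.5):
        r.move_l(pose(s,z,rad),25); f=force(s,4)-tare; print("z",z,f.round(1),r.current_tcp_pos()[2].round(1),sw())
        if f[2]>4: print("STOP");break
json.dump([s,rad],open("st.json","w")); print(r.current_width(),r.current_time_s())
im,d=r.snapshot("wrist"); cv2.imwrite("pics/w5.png",im)
E
python3 over.py
```

```text
0.89 [ 1.8 -7.  -5.3] 139.56 (0.885, np.float64(140.9))
0.93 [ 1.4 -6.7 -6. ] 139.56 (0.925, np.float64(141.0))
0.97 [ 1.5 -6.9 -5.6] 139.56 (0.964, np.float64(141.1))
1.01 [ 1.4 -7.4 -6.2] 139.56 (1.004, np.float64(141.1))
1.05 [ 1.  -6.8 -5.7] 139.56 (1.043, np.float64(141.2))
1.09 [ 0.9 -7.4 -4.7] 139.56 (1.082, np.float64(141.3))
1.13 [ 1.5 -6.4 -5.8] 139.56 (1.122, np.float64(141.4))
1.17 [ 0.2 -7.  -5. ] 139.56 (1.161, np.float64(141.5))
1.21 [ 0.6 -7.1 -5.7] 139.56 (1.2, np.float64(141.5))
1.25 [ 1.  -7.6 -5.1] 139.56 (1.239, np.float64(141.6))
z 112 [ 0.6 -7.6 -4.8] 111.3 (1.239, np.float64(141.6))
z 107 [ 0.9 -7.6 -4.6] 106.3 (1.239, np.float64(141.7))
z 103 [ 1.8 -7.8 -3.3] 102.4 (1.239, np.float64(141.8))
z 100.5 [ 4.6 -7.5  2.3] 100.5 (1.239, np.float64(142.4))
14.547066689101824 15.8667
```

The arm is down behind the catch (vertical force unloaded at z about 100.5). I'll relax the residual push and ease forward by feel.

```bash
cat > ease.py <<'E'
from h import *
import json
from over_h import sw
tare=np.array([-.55,-.24,-.23]); s,rad=json.load(open("st.json"))
z=101.2; r.move_l(pose(s,z,rad),10); f=force(s,5)-tare; print("start",f.round(1),sw())
base=f[1]; t=f[1]; n=0
while s>1.0 and r.current_time_s()<45:
    ds=.008 if t<base+1.5 else .0025
    s-=ds; r.move_l(pose(s,z,rad),15,rot=down(TH+s)); f=force(s,4)-tare; t=f[1]
    if ds<.008 or n%3==0: print(round(s,4),f.round(1),sw())
    n+=1
    if abs(f[0])>4: rad+=np.clip(.1*f[0],-.4,.4)
    if t>-1.0: break
r.hold(.3); print("end",(force(s,15)-tare).round(2),sw(),rad,r.current_time_s(),r.current_width())
json.dump([s,rad],open("st.json","w"))
im,d=r.snapshot("wrist"); cv2.imwrite("pics/w6.png",im)
im,d=r.snapshot("scene"); cv2.imwrite("pics/s6.png",im)
E
cat > over_h.py <<'E'
from h import *
def sw():
    p=r.current_tcp_pos()[:2]-PIV; return round(float(np.arctan2(p[1],p[0])-TH)%6.2832,4),np.hypot(*p).round(1)
E
python3 ease.py
```

```text
start [ 3.9 -7.7  0.3] (1.239, np.float64(142.2))
1.242 [ 4.  -7.6  0. ] (1.2312, np.float64(142.2))
1.218 [ 3.1 -7.2 -0.6] (1.2075, np.float64(142.1))
1.194 [ 3.1 -7.6 -0.4] (1.1841, np.float64(142.1))
1.17 [ 3.3 -7.3 -0.2] (1.1606, np.float64(142.1))
1.146 [ 3.  -6.9 -0.8] (1.1371, np.float64(142.0))
1.1355 [ 3.3 -5.1 -0.8] (1.131, np.float64(142.0))
1.133 [ 3.8 -4.4  0.4] (1.1304, np.float64(142.0))
1.1305 [ 4.4 -3.4  1.1] (1.1298, np.float64(142.0))
1.128 [ 6.  -2.2  2.2] (1.1291, np.float64(142.0))
1.1255 [ 6.2 -0.6  3. ] (1.1283, np.float64(142.0))
end [ 6.19 -0.62  2.54] (1.1283, np.float64(141.9)) 141.1648371817752 22.8167 15.16001533145134
```

```bash
python3 -c "
import cv2,numpy as np
a=cv2.imread('pics/w6.png');b=cv2.imread('pics/s6.png')
b=cv2.resize(b[190:330,220:380],None,fx=2.5,fy=2.5,interpolation=cv2.INTER_CUBIC)
o=np.zeros((480,800,3),np.uint8);o[:,:400]=a[:,120:520];o[:350,400:]=b;cv2.imwrite('pics/c3.png',o)"
```

```text
(no output)
```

View pics/c3.png

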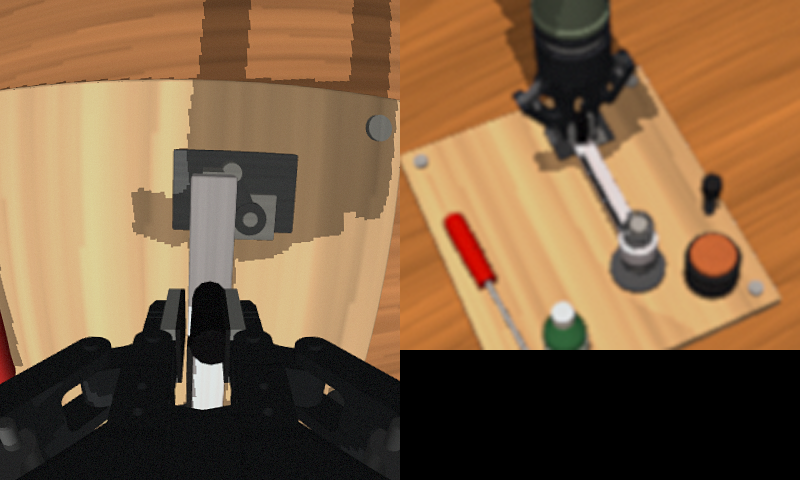

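The wrist view shows the arm's end over the catch, with the pin top at (232,172) just on the forward side of the hook. So the hook is behind the pin, and the pull has shifted to the catch. I'll relax the radial and vertical side loads, then remove the last half newton.

```bash
cat > fine.py <<'E'
from h import *
import json
from over_h import sw
tare=np.array([-.55,-.24,-.23]); s,rad=json.load(open("st.json")); z=101.2
print("Mz",r.current_torque())
for i in range(6):
    f=force(s,10)-tare; print(round(s,4),round(rad,2),round(z,2),f.round(2),sw(),np.round(r.current_torque(),3))
    if abs(f[0])<1.5 and abs(f[2])<1.2 and -.4<f[1]<.8: break
    rad+=np.clip(.12*f[0],-.5,.5); z+=np.clip(.2*f[2],-.4,.4)
    s-=np.clip(-.0012*(f[1]-.2),-.002,.0015)
    r.move_l(pose(s,z,rad),10,rot=down(TH+s)); r.hold(.1)
json.dump([s,rad,z],open("st.json","w")); print(r.current_time_s())
E
python3 fine.py
```

```text
Mz [ 0.21473563  0.94099589 -0.01060984]
1.1255 141.16 101.2 [ 6.04 -0.95  2.81] (1.1284, np.float64(141.9)) [0.235 0.973 0.067]
1.1241 141.66 101.6 [ 3.81  1.67 -2.15] (1.1267, np.float64(141.9)) [-0.415  0.695  0.023]
1.1259 142.12 101.2 [ 3.47  2.64 -0.77] (1.1266, np.float64(142.0)) [-0.394  0.654  0.018]
1.1279 142.54 101.05 [ 1.22  1.51 -0.15] (1.1273, np.float64(142.0)) [-0.268  0.254  0.017]
1.1294 142.69 101.02 [-0.91 -0.15 -0.17] (1.1282, np.float64(142.1)) [ 0.118 -0.163  0.004]
25.15
```

All grip forces are now near zero and the arm isn't moving, so the catch carries the pull. I'll release and check.

Run:
```python
from h import *
import json
s,rad,z=json.load(open("st.json"))
r.set_gripper(18,20); r.hold(.3); print(r.current_width(),force(s,5))
im,_=r.snapshot("wrist"); cv2.imwrite("pics/w7.png",im)
r.set_gripper(45); r.hold(.2); print(r.current_width(),force(s,5))
r.move_l(pose(s,200,rad),60); r.hold(.3)
im2,_=r.snapshot("wrist"); sc,_=r.snapshot("scene"); print(r.current_time_s())
b=cv2.resize(sc[190:330,220:380],None,fx=2.2,fy=2.2,interpolation=cv2.INTER_CUBIC)
o=np.zeros((480,792,3),np.uint8);o[:,:440]=im2[:,100:540];o[:308,440:]=b;cv2.imwrite("pics/c4.png",o)
```

```text
18.242016407715518 [-0.1748447  -0.26189881 -0.38242656]
45.10680618534285 [0.30029546 0.03262164 0.0943233 ]
28.6583
```

View pics/c4.png

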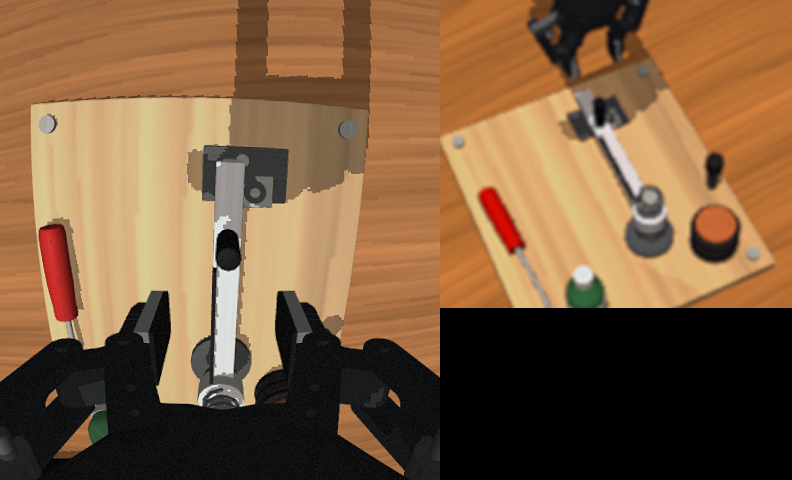

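The arm stays cocked on the catch. The gripper is clear, and the screwdriver, targets and oil bottle haven't moved. Handing in.

```bash
python3 -c "
from workcell import r
r.job_done(); print(r.current_time_s())"
```

```text
the job is handed in; nothing more can be done
the job is handed in; nothing more can be done
```

The thrower is cocked, and I handed the job in at about 29 s of the 64 s allowed.

- **Cocking:** I gripped the handle, lifted the arm about 17 mm and drew it back to a swing of about 1.24 rad. I then lowered the hook behind the catch and eased it forward in small steps at no more than 15 mm/s. The catch took the load at a swing of about 1.13 rad.
- **Before letting go:** I relaxed the leftover side loads until every force on the gripper was within about 1 N. The force along the swing was −0.15 N and the arm was standing still. While doing this, the force along the swing briefly went about 2.6 N past zero, below the 4 N at which the catch could trip.
- **After letting go:** With the gripper about 100 mm up and touching nothing, the pictures show the arm still hooked on the catch. The screwdriver, targets and oil bottle are where they were. I did not look again at the hammer, wrench, mug and can, but the robot did not go near them after the start.
- **One disagreement:** As the catch took the load, the gripper moved only about 1.2 mm. I expected about 3 mm at the handle from the stated 4 mm give. The catch held all the same.

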